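# Set the glaze-spray air regulator and lock it

### The arm

A 7-joint arm with a two-finger parallel gripper is mounted at the origin on the work surface. World frame = base frame: x ahead of the robot, y to its left, z up, the work surface at z = 0. Lengths are in m, angles in rad, forces in N, time in s.
With the tool pointing down it reaches from about 0.4 to 0.9 m from the base axis. Payload 5.6 kg.
Tool frame: the origin (TCP) lies between the finger pads; the fingertips stand 25 mm ahead of it and the grasp point (between the pads) lies 6 mm ahead of it; z points along the fingers, y is the line along which they close (so a half turn about z gives the same grasp; the last joint's range is limited). The gripper opens to 92 mm and grips with 3 to 60 N. Pads are 20 mm wide; open, the fingers measure 128 mm over their backs; the gripper's body (75 mm by 189 mm) begins 69 mm behind the grasp point.
Start: joints at [1.253, 0.468, -0.012, 1.603, 0.006, 1.071, -0.056], TCP at [0.176, -0.626, 0.24] pointing down, gripper open.
Joint ranges: [-2.53, 2.53], [-0.31, 2.02], [-1.57, 1.55], [0.28, 2.44], [-1.29, 4.43], [0.15, 1.84], [-2.92, 2.92]. Speed limits (rad/s): [2.57, 2.57, 3.14, 3.14, 3.14, 3.14, 3.14].

### API

Orientations are given as a unit quaternion [w, x, y, z].
In Python, from rig import robot, eyes gives the robot as it stands.
- The arm moves only by the tool apply_moves, never from a script. Its argument "deltas" is text: rows parted by semicolons, each of 7 numbers parted by spaces: the shift along the tool's x, y, z each as a share of 30 cm, from -1 to 1, then the turn, a rotation vector about the tool's x, y, z each as a share of pi rad, from -1 to 1, then the closure in counts, from 0 (fully open) to 255 (shut). In form: x y z wx wy wz gripper; .... A call has 1 to 12 rows; each row is the pose to reach, as a shift and turn from the pose commanded when the call began, along the tool's axes at that moment, turning the shorter way round; what a row does not reach only later rows make up. A row lasts 1/12 s, in which the tool goes at most 41.7 mm and 7.16 degrees, less where a joint would pass 70% of its speed; a pose out of reach is approached as far as the arm can. A call with a number of a shift or a turn outside -1 to 1 is refused whole. A call with a gripper value outside its range is refused whole. The fingers move at their own pace and stop on an object; "squeeze" is the grip in N (left out, the last holds). Time passes only in rows, so rows that repeat a pose let the fingers close. It gives the time, the measured TCP pose, the force, the opening and the grip force at its end, in the units of the state.
- robot.state(): the state, without advancing time (a new reading comes with each control period).
- eyes.get_image(name): name is "side" or "top" or "wrist"; returns a dict with "frame" (420x560x3 uint8, red, green, blue), "camera_matrix" (3x3 intrinsics, pixels), "k1" (the pictures are not rectified: a ray, as slopes to the right and down, at radius r is drawn at 1 + k1 r^2 times it, then the intrinsics apply), "view" (4x4, takes a point from world to camera coordinates); the wrist camera has in their place "T_tool_cam" (4x4, takes a point from camera to tool coordinates, whose origin is the TCP and whose axes are the flange's). Camera axes: x right, y down, z forward; pixel columns grow to the right and rows downward; lengths in m; the calibration is good to about 2 mm. A picture is of the moment at which its call begins: read the wrist's pose just before it. There is no depth.
- robot.sign_off(): hands the job in; it is judged then, once.
The state is a dict: "time": time; "q": joint angles; "dq": joint speeds; "effort": joint torques, N m; "position": TCP position; "ee_rot": TCP orientation; "force": force on the tool from outside, world axes, zero at the start; "wrist_torque": the same for the moment, N m; "opening": opening from 0.0 (shut) to 1.0 (fully open); "grasp_force": force on a finger pad.
Only numpy, scipy, OpenCV 4.12 (cv2) and the standard library are available. Lean on these libraries where they do the work, as an engineer would, in place of code of your own. Each camera call takes 0.05 s, during which the arm holds its last target. There are 200 camera calls.

### The job

On the glazing bench, turn the knob of the spray-air regulator clockwise until its white pointer stands exactly at the dark metal setting mark on the dial, then slide the steel lock cover along its rails fully home over the knob. Do not shift the setting mark, and leave the pots and other things around the regulator undisturbed.

Things in the scene. Friction and masses are not known exactly. Their poses are not given: they have to be found in the camera images.
- console: Stand of the air regulator, fixed to the bench: base plate 200 x 350 mm, origin at the centre of its underside, x away from the operator, y to the operator's left. It carries a grey box whose top panel slopes 35 degrees, facing up and towards the robot.
- panel_mid (a point): Middle of the sloping panel face (190 mm up the slope x 360 mm wide), 102 mm straight above the console origin. Its axes are the panel axes: x up the slope, y to the operator's left, z square out of the panel. Two rails 50 mm high, 14 mm thick run along y at panel x = -85 and 85 mm (156 mm clear between them); an end bar as high joins them at panel y = -180 mm.
- regulator_knob (a joint): Turn of the knob in rad, 0 (pointer at lower left, 135 degrees from up-slope) to 4.7; grows clockwise as seen looking at the panel. Stiff (about 0.08 N m): it stays where left.
- knob_grip (a point): Middle of the knob's bar grip, on the knob's axis, 36 mm out from the panel at panel (0, -90 mm); z is the panel normal. Black knob: 72 mm disc with a bar across it 68 mm long, 18 mm wide, 15 to 46 mm out from the panel. A white line on the bar's top and a white end show the pointer end; the bar lies along the line from the axis to pointer_tip.
- pointer_tip (a point): Tip of the knob's white pointer: 42 mm from the knob's axis, 10 mm out from the panel; turns with the knob.
- set_mark (a joint): Angle of the setting mark in rad, with the same zero and sense as regulator_knob: the knob is at the mark when both values are equal. Stiff ring, to be left alone.
- mark_tip (a point): Inner point of the setting mark (a dark steel tab, 25 mm long, 12 mm wide, 9 mm above the panel, on the ring round the knob), at the same radius (42 mm) and height (10 mm) as pointer_tip, so the two points coincide when the knob is set.
- lock_cover (a joint): Travel of the lock cover in m: 0 parked at the left end, 0.17 fully home at the right end over the knob (towards the console's -y). Starts within 30 mm of the parked end. Friction about 3 N, stays where left.
- cover_handle (a point): Grip point in the middle of the cover's handle, 83 mm out from the panel; axes as panel_mid; moves with the cover. Handle: upright fin 90 mm long up the slope, 14 mm thick along y, 60 to 94 mm out from the panel. Cover: flat steel plate 184 mm up the slope x 130 mm along y x 8 mm, top 60 mm out from the panel; it runs on the rails, above the knob.
- tumbler_a: Loose stoneware tumbler, 54 mm across, 100 mm high, cream over olive, left of the console; origin under its centre.
- tumbler_b: Loose stoneware tumbler, 54 mm across, 100 mm high, brown, right of the console; origin under its centre.
- tumbler_c: Loose stoneware tumbler, 54 mm across, 100 mm high, dark teal, behind the console; origin under its centre.
- tumbler_d: Loose stoneware tumbler, 54 mm across, 85 mm high, cream over olive, in front of the console to the left; origin under its centre.
- glaze_jar: Loose white jar, 72 mm across, 100 mm high, behind the console; origin under its centre.
- test_tile: Loose cream tile, 90 x 60 x 8 mm, lying in front of the console; origin under its centre.
- glaze_brush: Loose brush, 170 mm long, lying in front of the console; origin under its middle.

How it is judged:
By the outcome, as a careful person would: the job done as asked, in the order asked, and still so for the second after the job is handed in, with the robot touching nothing.
It also fails if it takes over 69 s, if anything falls off the work surface, if the arm or the gripper's body presses on something with over 40 N, if the wrist force passes 120 N, or if a joint passes its speed limit or range.

## Working session

There is one attempt and no reset: what is moved stays moved. The work goes in short steps, Python scripts to look and compute and a tool call to move; the robot and the scene stay as the last step left them, time stands still between calls to the robot, and variables do not carry over. Pictures are saved under pics/ and viewed, at most 10 in all, crops included, and the job is handed in when it is done.

Besides the shell and the picture viewer there is one more tool, called in YAML: its name, and indented under it one key for each argument. apply_moves: Moves the arm, as the interface text tells. Shift numbers are shares of 30 cm and turn numbers shares of pi rad, none past 1 either way. Its arguments: {"type":"object","properties":{"deltas":{"type":"string"},"squeeze":{"type":"number"}},"required":["deltas"]}

```bash
mkdir -p pics; cat > h.py <<'E'
import numpy as np, cv2, pickle
from scipy.spatial.transform import Rotation as R
from rig import robot, eyes
def grab(n,f):
    s=robot.state(); d=eyes.get_image(n); d['s']={k:s[k] for k in('position','ee_rot','q')}
    cv2.imwrite(f'pics/{f}.png',d['frame'][:,:,::-1]); pickle.dump(d,open(f'pics/{f}.pkl','wb')); return d
def load(f): return pickle.load(open(f'pics/{f}.pkl','rb'))
def RT(q): return R.from_quat([q[1],q[2],q[3],q[0]])
def view(d):
    if 'view' in d: return np.array(d['view'])
    T=np.eye(4);T[:3,:3]=RT(d['s']['ee_rot']).as_matrix();T[:3,3]=d['s']['position']
    return np.linalg.inv(T@np.array(d['T_tool_cam']))
def proj(d,P):
    V=view(d);p=np.atleast_2d(P)@V[:3,:3].T+V[:3,3];s=p[:,:2]/p[:,2:]
    s=s*(1+d['k1']*(s**2).sum(1,keepdims=True));K=np.array(d['camera_matrix'])
    return s@K[:2,:2].T+K[:2,2]
E
python3 - <<'E'
from h import *
a=grab('side','s0');b=grab('top','t0')
cv2.imwrite('pics/c0.png',np.hstack([a['frame'],b['frame']])[:,:,::-1])
for d in(a,b):print(d['camera_matrix'],d['k1'],np.round(np.linalg.inv(d['view']),3))
print(robot.state())
E
```

```text
[[538.34713527   0.         273.80820504]
 [  0.         538.34713527 208.28118809]
 [  0.           0.           1.        ]] 0.027120625505824416 [[-0.975 -0.13   0.179  0.384]
 [-0.221  0.583 -0.782  0.934]
 [-0.003 -0.802 -0.597  0.847]
 [ 0.     0.     0.     1.   ]]
[[499.20786734   0.         278.06297999]
 [  0.         499.20786734 208.87535512]
 [  0.           0.           1.        ]] -0.06566356336475128 [[-1.000e-03 -9.830e-01  1.810e-01  3.730e-01]
 [-1.000e+00  0.000e+00 -6.000e-03  2.000e-03]
 [ 5.000e-03 -1.810e-01 -9.830e-01  1.355e+00]
 [ 0.000e+00  0.000e+00  0.000e+00  1.000e+00]]
{'time': 0.1, 'q': array([ 1.25301108,  0.46832386, -0.01157108,  1.60349281,  0.00600287,
        1.07139174, -0.05633149]), 'dq': array([-0.00222606, -0.00175283, -0.00019265, -0.00226421, -0.00050079,
        0.00137312,  0.00112759]), 'effort': array([ 4.81419847e-04, -5.21651888e+01, -1.29961190e-02, -2.44370413e+01,
       -5.68480056e-02,  1.40212878e-02,  7.46601245e-05]), 'position': array([ 0.17616385, -0.6251882 ,  0.23872903]), 'ee_rot': array([-7.71823834e-04,  9.90584590e-01,  1.36899759e-01, -1.72857354e-04]), 'force': array([ 0.34377988, -0.08010882, -0.78712297]), 'wrist_torque': array([-0.02679739, -0.01336859, -0.02206663]), 'grasp_force': 0.0, 'opening': 1.0018010057386473}
```

View pics/s0.png

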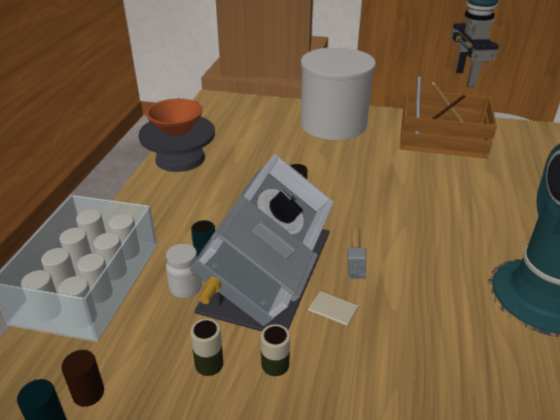

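View pics/t0.png

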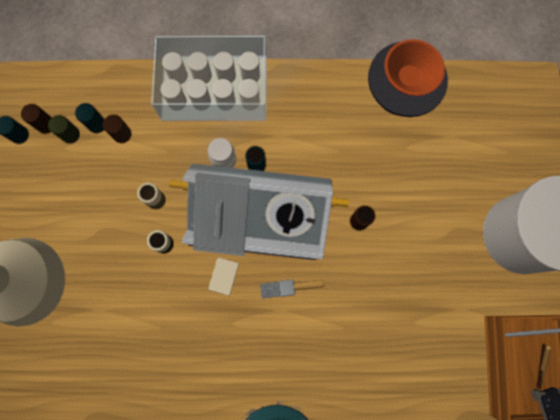

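The console sits at about (258,215) in the top view. The knob is at (290,215), the dark mark at about (311,220), and the cover handle at about (219,220). I'll enlarge both views.

```bash
python3 - <<'E'
from h import *
c=load('t0')['frame'][155:270,175:345,::-1]
a=cv2.resize(c,None,fx=4.7,fy=4.7,interpolation=cv2.INTER_CUBIC);cv2.imwrite('pics/tc.png',a)
c=load('s0')['frame'][150:340,190:350,::-1]
a=cv2.resize(c,None,fx=3.1,fy=3.1,interpolation=cv2.INTER_CUBIC);cv2.imwrite('pics/sc.png',a)
E
```

```text
(no output)
```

View pics/tc.png

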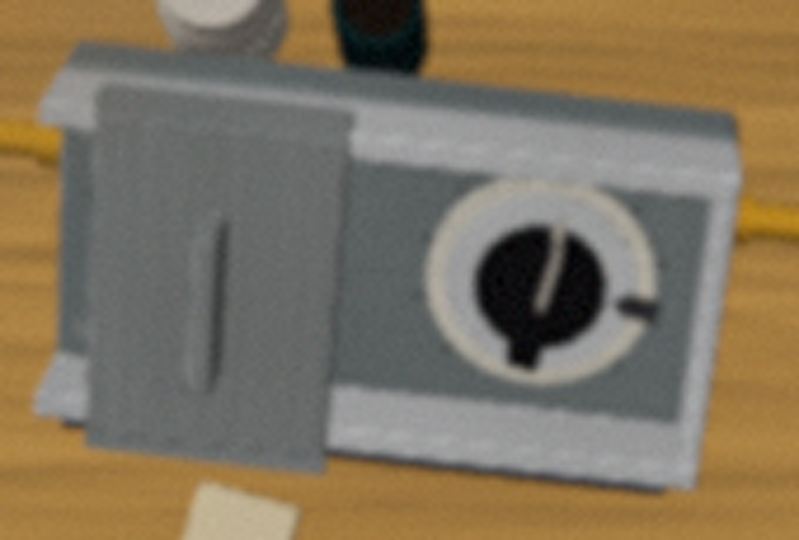

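View pics/sc.png

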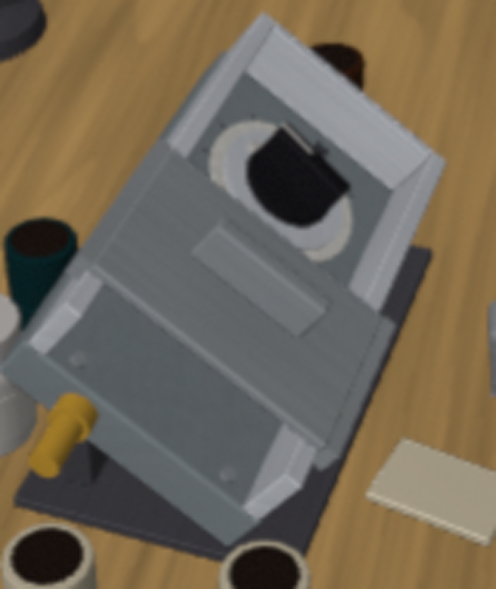

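The pointer is up-slope, tilted slightly right, and the mark is roughly to the right. That makes a clockwise turn of about 85°. I'll fit the console pose now.

```bash
cat >> h.py <<'E'
s35=np.radians(35)
def panel(p):  # p: x,y,yaw -> Rot, origin of panel_mid
    Rz=R.from_euler('z',p[2]); return Rz*R.from_euler('y',-s35), np.array([p[0],p[1],.102])
def pw(p,q): r,o=panel(p); return r.apply(np.atleast_2d(q))+o
def ang(a,rad,z): # dial angle value (0 = 135deg ccw from up-slope .. grows clockwise) -> panel point
    t=np.radians(135)-a; return [rad*np.cos(t),-.09+rad*np.sin(t),z]
E
python3 - <<'E'
from h import *
from scipy.optimize import least_squares
t,s=load('t0'),load('s0')
T=lambda u,v:[(u+.5)/4.7+174.5,(v+.5)/4.7+154.5]
S=lambda u,v:[(u+.5)/3.1+189.5,(v+.5)/3.1+149.5]
def model(p):
    yc,m,k=p[3:6]
    A=[[.092,yc+.065,.06],[.092,yc-.065,.06],[-.092,yc-.065,.06],[-.092,yc+.065,.06],[0,-.09,.002],[.045,yc,.094],[-.045,yc,.094],ang(m,.055,.009),ang(k,.034,.046)]
    B=[[.092,yc-.065,.06],[-.092,yc-.065,.06],[.092,yc+.065,.06],[-.092,yc+.065,.06],ang(k,.034,.046)]
    return np.vstack([proj(t,pw(p[:3],A)),proj(s,pw(p[:3],B))])
obs=np.array([T(97,88),T(355,110),T(325,470),T(87,443),T(541,282),T(222,215),T(203,388),T(637,307),T(557,222),S(170,145),S(395,325),S(90,265),S(325,462),S(283,128)])
f=lambda p:(model(p)-obs).ravel()
r=least_squares(f,[.6,0,0,.08,4,2.5],loss='soft_l1')
print(r.x.round(4),np.round(f(r.x).reshape(-1,2),1)); p=r.x
np.save('p.npy',p)
print('knob',pw(p[:3],[0,-.09,.036]),'handle',pw(p[:3],[0,p[3],.083]))
print('panel n',panel(p)[0].as_matrix().round(3))
E
```

```text
[ 0.6026  0.0551 -0.12    0.078   4.0418  2.5376] [[-0.1  4.7]
 [-0.7  6.3]
 [ 0.1 -2.8]
 [-0.2 -3.2]
 [-0.3 -0.5]
 [-3.1  4.6]
 [-0.9  1.5]
 [ 0.3  0.1]
 [-0.5  7.8]
 [ 0.3 -0.7]
 [-4.2 -4.1]
 [ 0.1 -1.7]
 [-0.6 -6.2]
 [-0.7 -1.9]]
knob [[ 0.57137018 -0.03180961  0.13148947]] handle [[0.56471423 0.13822422 0.16998962]]
panel n [[ 0.813  0.12  -0.569]
 [-0.098  0.993  0.069]
 [ 0.574  0.     0.819]]
```

The upper edges I picked were skirt and end faces: the cover skirt, the handle end and the white bar end. I'll correct those picks and refit.

```bash
python3 - <<'E'
from h import *
from scipy.optimize import least_squares
t,s=load('t0'),load('s0')
T=lambda u,v:[(u+.5)/4.7+174.5,(v+.5)/4.7+154.5]
S=lambda u,v:[(u+.5)/3.1+189.5,(v+.5)/3.1+149.5]
def model(p):
    yc,m,k=p[3:6]
    A=[[-.092,yc-.065,.06],[-.092,yc+.065,.06],[0,-.09,.002],[-.045,yc,.094],ang(m,.055,.009),ang(k,.034,.015),ang(k+np.pi,.034,.046),[-.092,-.18,.05]]
    B=[[.092,yc-.065,.06],[-.092,yc-.065,.06],[.092,yc+.065,.06],[0,-.09,.002],[-.045,yc,.094],[.045,yc,.094]]
    return np.vstack([proj(t,pw(p[:3],A)),proj(s,pw(p[:3],B))])
obs=np.array([T(325,468),T(87,443),T(541,282),T(203,388),T(637,307),T(557,222),T(521,366),T(690,487),S(172,147),S(395,325),S(90,265),S(281,190),S(310,325),S(212,227)])
f=lambda p:(model(p)-obs).ravel()
r=least_squares(f,[.6,0.05,-.1,.08,4,2.5],loss='soft_l1')
print(r.x.round(4),np.round(f(r.x).reshape(-1,2),1)); p=r.x
np.save('p.npy',p)
print('knob',pw(p[:3],[0,-.09,.036]),'handle',pw(p[:3],[0,p[3],.083]))
E
```

```text
[ 0.602   0.0547 -0.1042  0.0825  4.077   2.5242] [[-0.9 -2.2]
 [-1.3 -2.2]
 [-0.1 -0.8]
 [-2.1  2.1]
 [ 0.4  0.1]
 [-0.1  2.2]
 [ 0.   0.6]
 [-0.6 -0.1]
 [-0.8  0. ]
 [-4.1 -3.3]
 [ 0.5  0.1]
 [-0.4 -0.7]
 [ 6.2 -5.6]
 [ 2.  -2.2]]
knob [[ 0.57212816 -0.03261881  0.13148947]] handle [[0.56326591 0.14175201 0.16998962]]
```

```bash
cat >> h.py <<'E'
def delta(pos,rot,frm=None):
    s=robot.state(); P,Q=(s['position'],RT(s['ee_rot'])) if frm is None else frm
    d=Q.inv().apply(np.array(pos)-P)/.3; w=(Q.inv()*rot).as_rotvec()/np.pi
    print('delta',d.round(4),w.round(4),'| q',np.round(s['q'],2),'t',s['time'])
    return d,w
def tool(p,th): # tool z = -panel normal, tool y at panel angle th (rad, ccw from up-slope x)
    y=np.array([np.cos(th),np.sin(th),0]);z=np.array([0,0,-1.])
    return panel(p)[0]*R.from_matrix(np.c_[np.cross(y,z),y,z])
E
python3 - <<'E'
from h import *
p=np.load('p.npy');s=robot.state()
tgt=tool(p,np.radians(80)); pos=pw(p,[-.0,-.09,.18])[0] if 0 else pw(p[:3],[0,-.09,.18])[0]
print(pos)
Q=RT(s['ee_rot']);rv=(Q.inv()*tgt).as_rotvec();print(rv)
mid=Q*R.from_rotvec(rv*.5)
m=(s['position']+pos)/2;m[2]=.27;print(m)
delta(m,mid)
delta(pos,tgt,(m,mid))
print(eyes.get_image('wrist')['T_tool_cam'])
E
```

```text
[ 0.4899815  -0.02402448  0.24944737]
[-0.81085911 -0.08498639 -2.48452923]
[ 0.33307268 -0.32460634  0.27      ]
delta [ 0.7752 -0.8227 -0.103 ] [-0.1291 -0.0135 -0.3954] | q [ 1.25  0.47 -0.01  1.6   0.01  1.07 -0.06] t 0.1
delta [ 1.0227  0.4829 -0.0557] [-0.1291 -0.0135 -0.3954] | q [ 1.25  0.47 -0.01  1.6   0.01  1.07 -0.06] t 0.1
[[ 9.27956134e-04 -9.58833026e-01 -2.83968955e-01  8.06151073e-02]
 [ 9.99999519e-01  9.79568642e-04 -3.97475725e-05  1.01103297e-04]
 [ 3.16278369e-04 -2.83968782e-01  9.58833474e-01 -1.45899851e-01]
 [ 0.00000000e+00  0.00000000e+00  0.00000000e+00  1.00000000e+00]]
```

apply_moves:
  deltas: "0.775 -0.823 -0.103 -0.129 -0.0135 -0.395 0;0.775 -0.823 -0.103 -0.129 -0.0135 -0.395 0;0.775 -0.823 -0.103 -0.129 -0.0135 -0.395 0;0.775 -0.823 -0.103 -0.129 -0.0135 -0.395 0;0.775 -0.823 -0.103 -0.129 -0.0135 -0.395 0;0.775 -0.823 -0.103 -0.129 -0.0135 -0.395 0;0.775 -0.823 -0.103 -0.129 -0.0135 -0.395 0;0.775 -0.823 -0.103 -0.129 -0.0135 -0.395 0;0.775 -0.823 -0.103 -0.129 -0.0135 -0.395 0;0.775 -0.823 -0.103 -0.129 -0.0135 -0.395 0;0.775 -0.823 -0.103 -0.129 -0.0135 -0.395 0;0.775 -0.823 -0.103 -0.129 -0.0135 -0.395 0"

```text
time: 1.15
position: [0.3323, -0.3243, 0.2702]
ee_rot: [0.189, 0.707, 0.681, 0.006]
force: [0.0, -0.3, -0.3]
opening: 1.002
grasp_force: 0.0
```

```bash
cat > go.py <<'E'
from h import *
import sys
p=np.load('p.npy')[:3]; x,y,z,th=map(float,sys.argv[1:5])
delta(pw(p,[x,y,z])[0],tool(p,np.radians(th)))
E
python3 go.py 0 -.09 .18 80
```

```text
delta [ 1.022   0.4855 -0.0557] [-0.1293 -0.0131 -0.3952] | q [ 1.02 -0.05 -0.32  2.24  0.02  0.58  0.64] t 1.15
```

apply_moves:
  deltas: "1 0.485 -0.056 -0.129 -0.013 -0.395 0;1 0.485 -0.056 -0.129 -0.013 -0.395 0;1 0.485 -0.056 -0.129 -0.013 -0.395 0;1 0.485 -0.056 -0.129 -0.013 -0.395 0;1 0.485 -0.056 -0.129 -0.013 -0.395 0;1 0.485 -0.056 -0.129 -0.013 -0.395 0;1 0.485 -0.056 -0.129 -0.013 -0.395 0;1 0.485 -0.056 -0.129 -0.013 -0.395 0;1 0.485 -0.056 -0.129 -0.013 -0.395 0;1 0.485 -0.056 -0.129 -0.013 -0.395 0;1 0.485 -0.056 -0.129 -0.013 -0.395 0;1 0.485 -0.056 -0.129 -0.013 -0.395 0"

```text
time: 2.15
position: [0.4905, -0.0313, 0.2513]
ee_rot: [0.3, 0.133, 0.944, 0.011]
force: [-0.7, -0.8, -0.2]
opening: 1.0
grasp_force: 0.0
```

```bash
python3 go.py 0 -.09 .18 80; python3 - <<'E'
from h import *
d=grab('wrist','w1');print(d['k1'],d['camera_matrix'])
cv2.imwrite('pics/w1b.png',cv2.resize(d['frame'],(800,600),interpolation=cv2.INTER_CUBIC)[:,:,::-1])
E
```

```text
delta [0.0113 0.0222 0.0027] [-0.     -0.0002 -0.0005] | q [ 0.79 -0.01 -0.81  2.34  0.32  0.22  0.97] t 2.15
0.016538574766778145 [[333.3324492    0.         283.17176327]
 [  0.         333.3324492  208.483641  ]
 [  0.           0.           1.        ]]
```

View pics/w1b.png

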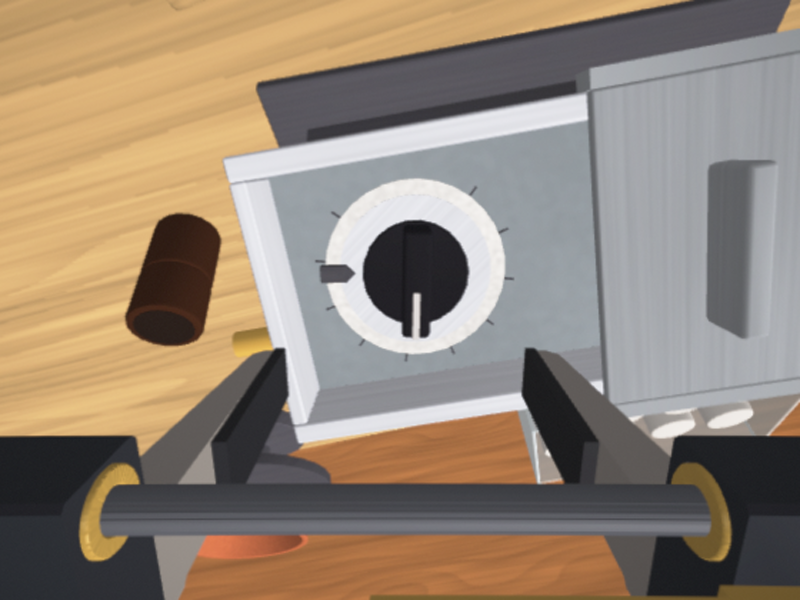

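The view shows the knob square on: ring centre (416,266), mark tip (355,273) on the left, pointer downwards at (416,337) and bar tail (417,222). The cover's near edge runs from (590,92) to (608,405). Now to refine the fit.

```bash
cat > fit.py <<'E'
from h import *
from scipy.optimize import least_squares
w=load('w1');p0=np.load('p.npy')
W=lambda u,v:[(u+.5)*.7-.5,(v+.5)*.7-.5]
def model(p):
    yc,m,k=p[3:6]
    A=[[0,-.09,.002],ang(m,.042,.010),ang(m,.067,.009),ang(k,.034,.046),ang(k,.0,.046),ang(k+np.pi,.034,.046),[-.092,yc-.065,.06],[.092,yc-.065,.06]]
    return proj(w,pw(p[:3],A))
obs=np.array([W(416,266),W(355,273),W(320,273),W(416,334),W(417,285),W(418,222),W(590,92),W(608,405)])
wt=np.array([1,1,1,1,.3,.5,.5,.5])[:,None]
f=lambda p:((model(p)-obs)*wt).ravel()
r=least_squares(f,p0,loss='soft_l1');p=r.x
print(p0.round(4),p.round(4));print((model(p)-obs).round(1))
np.save('p1.npy',p)
E
python3 fit.py
```

```text
[ 0.602   0.0547 -0.1042  0.0825  4.077   2.5242] [ 0.5993  0.0575 -0.1209  0.0773  4.0398  2.5503]
[[ 0.3  0.3]
 [-0.2 -0.6]
 [-1.5  0.5]
 [ 0.4  0.9]
 [ 1.3 -1.9]
 [ 2.3  2.6]
 [ 0.5 -5.1]
 [-1.3 -0.7]]
```

```bash
cp p1.npy p.npy; python3 go.py 0 -.09 .09 78.9;python3 go.py 0 -.09 .046 78.9
```

```text
delta [0.0253 0.0328 0.2942] [ 0.0028 -0.0007  0.0101] | q [ 0.79 -0.01 -0.81  2.34  0.32  0.22  0.97] t 2.2
delta [0.025  0.0315 0.4408] [ 0.0028 -0.0007  0.0101] | q [ 0.79 -0.01 -0.81  2.34  0.32  0.22  0.97] t 2.2
```

apply_moves:
  deltas: "0.025 0.032 0.1 0.003 0 0.01 0;0.025 0.032 0.2 0.003 0 0.01 0;0.025 0.032 0.295 0.003 0 0.01 0;0.025 0.032 0.35 0.003 0 0.01 0;0.025 0.032 0.4 0.003 0 0.01 0;0.025 0.032 0.44 0.003 0 0.01 0;0.025 0.032 0.44 0.003 0 0.01 0;0.025 0.032 0.44 0.003 0 0.01 0"

```text
time: 2.87
position: [0.5539, -0.0315, 0.1549]
ee_rot: [0.299, 0.153, 0.942, 0.008]
force: [0.7, -0.9, 0.8]
opening: 1.002
grasp_force: 0.0
```

```bash
python3 go.py 0 -.09 .046 78.9; python3 - <<'E'
from h import *
d=grab('wrist','w2')
cv2.imwrite('pics/w2b.png',cv2.resize(d['frame'],(800,600),interpolation=cv2.INTER_CUBIC)[:,:,::-1])
E
```

```text
delta [0.0098 0.0114 0.0566] [-0.0023 -0.0003 -0.0014] | q [ 0.38  0.31 -0.5   2.31  1.78  0.25 -0.51] t 2.8667
```

View pics/w2b.png

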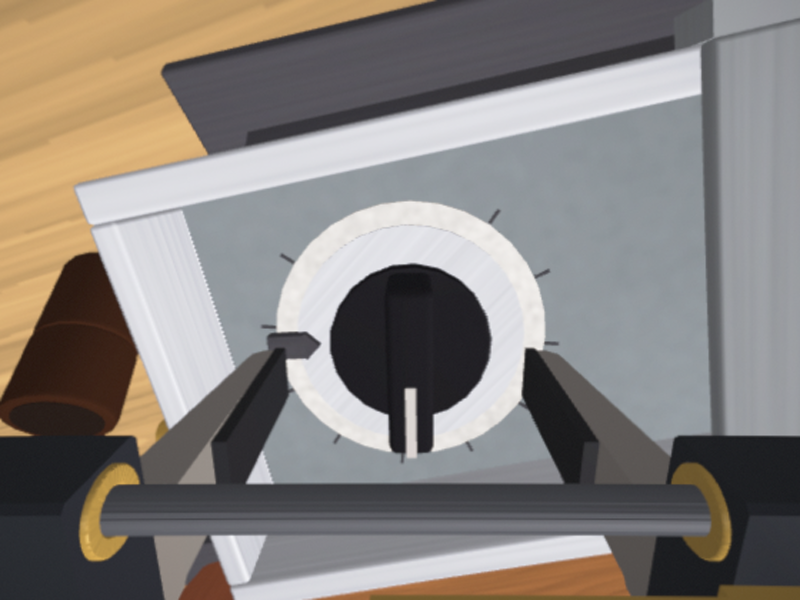

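The arm is closer now and still clear: ring centre (411,327), mark tip (321,345), bar from (410,280) to (411,455). The bar lies within a few mm of the middle between the fingers. I'll check the fit before closing.

```bash
python3 - <<'E'
from h import *
w=load('w2');p=np.load('p.npy');yc,m,k=p[3:6]
A=[[0,-.09,.002],ang(m,.042,.01),ang(k,.034,.046),ang(k+np.pi,.034,.046)]
print(((proj(w,pw(p[:3],A))+.5)/.7-.5).round(0))
V=np.linalg.inv(view(w)); print('dist',np.linalg.norm(V[:3,3]-pw(p[:3],[0,-.09,.002])))
E
python3 go.py 0 -.09 .046 78.9
```

```text
[[412. 331.]
 [319. 344.]
 [413. 451.]
 [413. 283.]]
dist 0.22026277565004826
delta [0.0031 0.0093 0.0454] [-0.0018 -0.0018 -0.0013] | q [ 0.38  0.32 -0.5   2.31  1.79  0.26 -0.52] t 2.9167
```

apply_moves:
  deltas: "0 0 0 0 0 0 0;0 0 0 0 0 0 0"

```text
time: 3.08
position: [0.5523, -0.0311, 0.1546]
ee_rot: [0.298, 0.152, 0.942, 0.009]
force: [0.3, -0.8, -0.0]
opening: 0.996
grasp_force: 0.0
```

```bash
python3 go.py 0 -.09 .046 78.9
```

```text
delta [0.0042 0.0117 0.059 ] [-0.0022 -0.0016 -0.001 ] | q [ 0.38  0.31 -0.5   2.31  1.76  0.25 -0.49] t 3.0833
```

Settled, and 18 mm short. I'll descend and close softly.

apply_moves:
  deltas: "0.004 0.012 0.03 -0.002 -0.002 0 0;0.004 0.012 0.059 -0.002 -0.002 0 0;0.004 0.012 0.059 -0.002 -0.002 0 0;0.004 0.012 0.059 -0.002 -0.002 0 0;0.004 0.012 0.059 -0.002 -0.002 0 255;0.004 0.012 0.059 -0.002 -0.002 0 255;0.004 0.012 0.059 -0.002 -0.002 0 255;0.004 0.012 0.059 -0.002 -0.002 0 255;0.004 0.012 0.059 -0.002 -0.002 0 255;0.004 0.012 0.059 -0.002 -0.002 0 255;0.004 0.012 0.059 -0.002 -0.002 0 255;0.004 0.012 0.059 -0.002 -0.002 0 255"
  squeeze: 25

```text
time: 4.08
position: [0.5625, -0.0289, 0.1399]
ee_rot: [0.302, 0.15, 0.941, 0.011]
force: [0.1, 0.0, 0.5]
opening: 0.447
grasp_force: 0.0
```

```bash
python3 go.py 0 -.09 .046 78.9;python3 go.py 0 -.09 .046 -6.5
```

```text
delta [ 0.0013  0.0004 -0.0001] [-0.0003  0.0007 -0.0005] | q [ 0.41  0.37 -0.53  2.3   1.91  0.29 -0.62] t 4.0833
delta [ 0.0013  0.0004 -0.0001] [3.000e-04 8.000e-04 4.739e-01] | q [ 0.41  0.37 -0.53  2.3   1.91  0.29 -0.62] t 4.0833
```

Fingers are still closing. I'll hold the pose, which is well within 0.5 mm.

apply_moves:
  deltas: "0 0 0 0 0 0 255;0 0 0 0 0 0 255;0 0 0 0 0 0 255;0 0 0 0 0 0 255;0 0 0 0 0 0 255;0 0 0 0 0 0 255;0 0 0 0 0 0 255;0 0 0 0 0 0 255"

```text
time: 4.75
position: [0.5622, -0.03, 0.1397]
ee_rot: [0.302, 0.151, 0.941, 0.01]
force: [-2.8, -4.9, 0.7]
opening: 0.197
grasp_force: 25.0
```

apply_moves:
  deltas: "0 0 0 0 0 0.03 255;0 0 0 0 0 0.065 255;0 0 0 0 0 0.1 255;0 0 0 0 0 0.135 255;0 0 0 0 0 0.17 255;0 0 0 0 0 0.205 255;0 0 0 0 0 0.24 255;0 0 0 0 0 0.275 255;0 0 0 0 0 0.3 255;0 0 0 0 0 0.3 255;0 0 0 0 0 0.3 255"
  squeeze: 40

```text
time: 5.67
position: [0.5632, -0.0288, 0.1403]
ee_rot: [0.264, 0.561, 0.771, 0.147]
force: [2.2, -1.7, -0.4]
opening: 0.191
grasp_force: 40.0
```

```bash
python3 go.py 0 -.09 .046 -6.5
```

```text
delta [ 0.0016 -0.0036 -0.0002] [0.001  0.0004 0.1745] | q [ 0.58  0.42 -0.74  2.29  1.85  0.37 -1.46] t 5.6667
```

apply_moves:
  deltas: "0 0 0 0 0 0.03 255;0 0 0 0 0 0.06 255;0 0 0 0 0 0.09 255;0 0 0 0 0 0.12 255;0 0 0 0 0 0.15 255;0 0 0 0 0 0.165 255;0 0 0 0 0 0.165 255;0 0 0 0 0 0.165 255"

```text
time: 6.33
position: [0.564, -0.0287, 0.1409]
ee_rot: [0.219, 0.739, 0.602, 0.21]
force: [6.0, -1.2, -0.5]
opening: 0.195
grasp_force: 40.0
```

```bash
python3 go.py 0 -.09 .046 -6.5; python3 - <<'E'
from h import *
d=grab('wrist','w3')
w=d;p=np.load('p.npy');yc,m,k=p[3:6]
A=[[0,-.09,.002],ang(m,.042,.01),ang(m,.067,.009),ang(m,.034,.046)]
c=proj(w,pw(p[:3],A));print(c.round(0))
x,y=c[1].astype(int);x=min(max(x,75),485);y=min(max(y,60),360)
print(x-75,y-60)
cv2.imwrite('pics/w3b.png',cv2.resize(d['frame'][y-60:y+60,x-75:x+75],None,fx=5,fy=5,interpolation=cv2.INTER_CUBIC)[:,:,::-1])
E
```

```text
delta [-0.0011 -0.0069 -0.0001] [0.0015 0.0001 0.0099] | q [ 0.66  0.45 -0.84  2.28  1.83  0.42 -1.93] t 6.3333
[[278. 247.]
 [276. 314.]
 [275. 347.]
 [276. 342.]]
201 254
```

View pics/w3b.png

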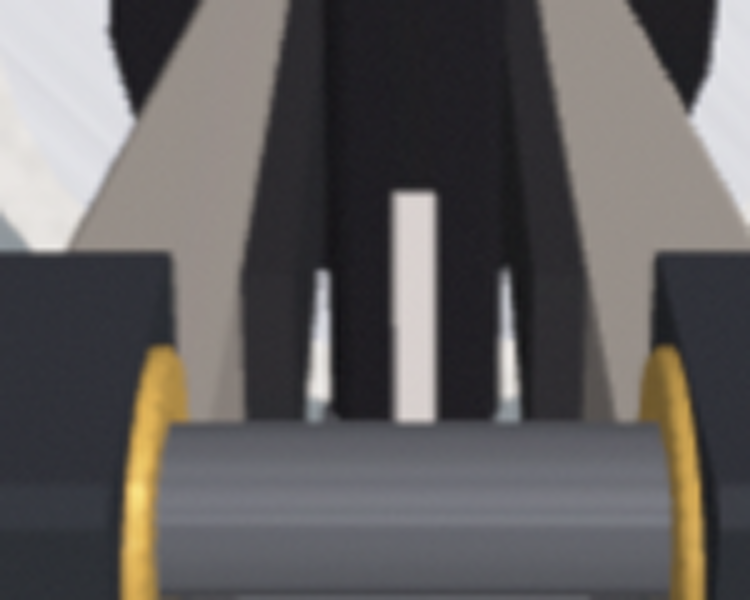

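The grip is centred on the bar, with the pads hugging it, and the bar hides the mark. I'll release and back off to look before the last small turn.

apply_moves:
  deltas: "0 0 0 0 0 0 60;0 0 0 0 0 0 60;0 0 0 0 0 0 60;0 0 0 0 0 0 60;0 0 0 0 0 0 60;0 0 -0.07 0 0 0 60;0 0 -0.14 0 0 0 60;0 0 -0.21 0 0 0 60;0 0 -0.28 0 0 0 60;0 0 -0.3 0 0 0 60;0 0 -0.3 0 0 0 60;0 0 -0.3 0 0 0 60"

```text
time: 7.38
position: [0.5111, -0.0231, 0.2138]
ee_rot: [0.218, 0.74, 0.601, 0.209]
force: [0.4, 0.3, 0.4]
opening: 0.767
grasp_force: 0.0
```

```bash
python3 go.py 0 -.09 .046 -6.5; python3 - <<'E'
from h import *
d=grab('wrist','w4')
w=d;p=np.load('p.npy');yc,m,k=p[3:6]
A=[[0,-.09,.002],ang(m,.042,.01),ang(m,.067,.009),ang(m,.034,.046),ang(m,0,.046),ang(m+np.pi,.034,.046)]
c=proj(w,pw(p[:3],A));print(c.round(1))
x,y=c[0].astype(int);y=min(y+15,330)
x0,y0=x-65,y-50;print(x0,y0)
cv2.imwrite('pics/w4b.png',cv2.resize(d['frame'][y0:y0+100,x0:x0+130],None,fx=6,fy=6,interpolation=cv2.INTER_CUBIC)[:,:,::-1])
E
```

```text
delta [ 0.0025 -0.0026  0.3007] [0.0011 0.0007 0.009 ] | q [ 0.79  0.16 -0.92  2.34  1.22  0.26 -1.42] t 7.3833
[[281.4 205.2]
 [280.1 253.3]
 [279.4 278.1]
 [280.1 263. ]
 [281.2 221.4]
 [282.5 176.5]]
216 170
```

View pics/w4b.png

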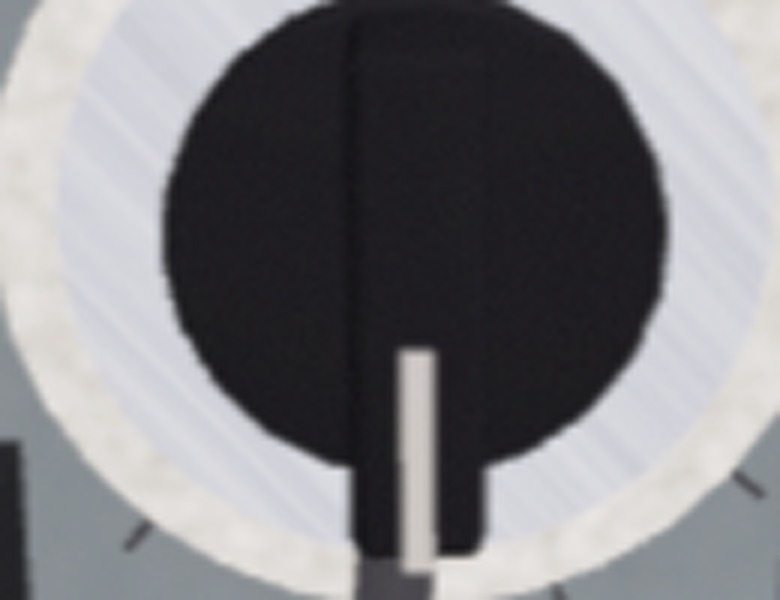

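The pointer line is at u=418. The mark tab, 357–433 with middle 395, sticks out to its left, so it still needs a few degrees clockwise. Time to quantify it.

```bash
cat > loc.py <<'E'
from h import *
from scipy.optimize import least_squares
def loc(name,x0,y0,sc,disc,lines,tabu,tabv,p):
    w=load(name);W=lambda u,v:np.array([(u+.5)/sc-.5+x0,(v+.5)/sc-.5+y0])
    def f(q):
        dx,dy,m,k=q; s=np.array([dx,dy,0])
        P=lambda a,r,z:proj(w,pw(p[:3],np.array(ang(a,r,z))+s))[0]
        e=list(P(0,0,.015)-W(*disc))
        for (u,v) in lines: # white line on top, radius free -> find by v
            rr=np.linspace(-.005,.036,83);pts=np.array([P(k,r,.046) for r in rr]);t=W(u,v)
            e.append(np.interp(t[1],pts[:,1],pts[:,0])-t[0])
        rr=np.linspace(.04,.067,30);pts=np.array([P(m,r,.009) for r in rr]);t=W(tabu,tabv)
        e.append(np.interp(t[1],pts[:,1],pts[:,0])-t[0])
        return np.array(e)
    r=least_squares(f,[0,0,p[4],p[4]-.03],x_scale=[.01,.01,.1,.1]);print(r.x.round(4),r.fun.round(2),'left deg',np.degrees(r.x[2]-r.x[3]).round(2))
    return r.x
if __name__=='__main__':
    loc('w4',216,170,6,(415,230),[(418,360),(418,550)],395,590,np.load('p.npy'))
E
python3 loc.py
```

```text
[3.0000e-03 1.1000e-03 4.0620e+00 4.0067e+00] [ 0.07 -0.   -0.08  0.02  0.  ] left deg 3.17
```

```bash
python3 go.py 0.0025 -.089 .046 -4.7
```

```text
delta [0.0062 0.0068 0.2993] [ 0.0007  0.0006 -0.0011] | q [ 0.79  0.16 -0.91  2.34  1.22  0.26 -1.42] t 7.4333
```

apply_moves:
  deltas: "0.006 0.007 0.05 0 0 0 60;0.006 0.007 0.1 0 0 0 60;0.006 0.007 0.15 0 0 0 60;0.006 0.007 0.2 0 0 0 60;0.006 0.007 0.25 0 0 0 60;0.006 0.007 0.28 0 0 0 60;0.006 0.007 0.299 0 0 0 60;0.006 0.007 0.299 0 0 0 60;0.006 0.007 0.299 0 0 0 60;0.006 0.007 0.299 0 0 0 60"

```text
time: 8.27
position: [0.5642, -0.0274, 0.1414]
ee_rot: [0.217, 0.74, 0.601, 0.209]
force: [0.1, -0.7, 0.4]
opening: 0.763
grasp_force: 0.0
```

```bash
python3 go.py 0.0025 -.089 .046 -4.7
```

```text
delta [-0.0018  0.0003  0.0012] [ 0.0007  0.0003 -0.001 ] | q [ 0.62  0.44 -0.79  2.28  1.82  0.4  -1.94] t 8.2667
```

apply_moves:
  deltas: "0 0 0 0 0 0 255;0 0 0 0 0 0 255;0 0 0 0 0 0 255;0 0 0 0 0 0 255;0 0 0 0 0 0 255;0 0 0 0 0 0 255;0 0 0 0 0 0 255;0 0 0 0 0 0 255;0 0 0 0 0 0 255;0 0 0 0 0 0 255;0 0 0 0 0 0 255;0 0 0 0 0 0 255"

```text
time: 9.27
position: [0.5642, -0.0276, 0.1413]
ee_rot: [0.217, 0.74, 0.601, 0.209]
force: [-2.0, 0.2, 1.7]
opening: 0.195
grasp_force: 40.0
```

```bash
python3 go.py 0.0025 -.089 .046 -4.7
```

```text
delta [-0.0011  0.0004  0.001 ] [ 0.0006  0.0004 -0.0011] | q [ 0.62  0.44 -0.79  2.28  1.82  0.4  -1.94] t 9.2667
```

apply_moves:
  deltas: "0 0 0 0 0 0.006 255;0 0 0 0 0 0.012 255;0 0 0 0 0 0.017 255;0 0 0 0 0 0.017 255;0 0 0 0 0 0.017 255;0 0 0 0 0 0.017 255"

```text
time: 9.77
position: [0.5643, -0.0276, 0.1414]
ee_rot: [0.212, 0.756, 0.581, 0.215]
force: [-1.8, 0.5, 1.3]
opening: 0.189
grasp_force: 40.0
```

```bash
python3 go.py 0.0025 -.089 .046 -4.7
```

```text
delta [-0.0013 -0.0002  0.001 ] [ 0.0007  0.0003 -0.0182] | q [ 0.63  0.44 -0.8   2.28  1.82  0.41 -1.99] t 9.7667
```

apply_moves:
  deltas: "0 0 0 0 0 0 60;0 0 0 0 0 0 60;0 0 0 0 0 0 60;0 0 0 0 0 0 60;0 0 0 0 0 0 60;0 0 -0.07 0 0 0 60;0 0 -0.14 0 0 0 60;0 0 -0.21 0 0 0 60;0 0 -0.28 0 0 0 60;0 0 -0.3 0 0 0 60;0 0 -0.3 0 0 0 60;0 0 -0.3 0 0 0 60"

```text
time: 10.77
position: [0.5131, -0.0217, 0.2155]
ee_rot: [0.213, 0.756, 0.581, 0.215]
force: [-0.4, -0.4, -0.2]
opening: 0.766
grasp_force: 0.0
```

```bash
python3 go.py 0.0025 -.089 .146 -7.7; python3 - <<'E'
from h import *
d=grab('wrist','w5');p=np.load('p.npy');p[4]=4.062
c=proj(d,pw(p[:3],[0,-.09,.002]))[0];x0,y0=int(c[0])-50,int(c[1])-10;print(x0,y0)
cv2.imwrite('pics/w5b.png',cv2.resize(d['frame'][y0:y0+95,x0:x0+120],None,fx=6,fy=6,interpolation=cv2.INTER_CUBIC)[:,:,::-1])
E
```

```text
delta [-0.0002 -0.0011 -0.0316] [ 0.0012  0.0007 -0.0015] | q [ 0.75  0.15 -0.88  2.33  1.19  0.26 -1.45] t 10.7667
228 197
```

View pics/w5b.png

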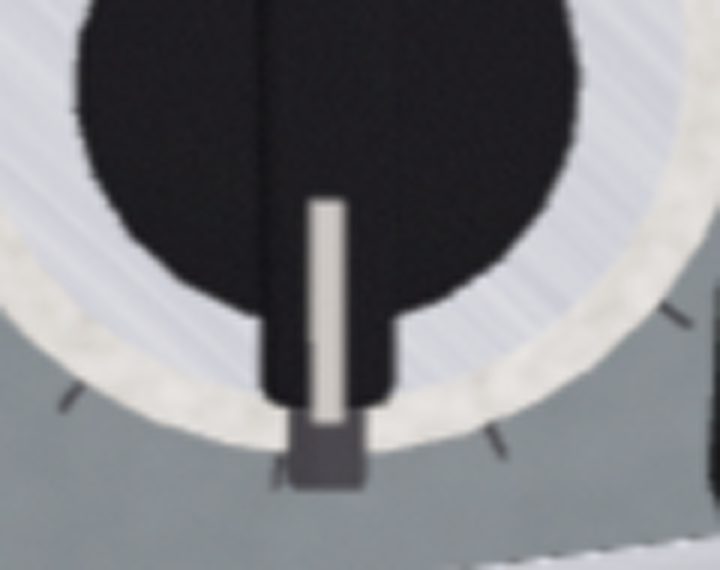

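The white line is at u=328, the tab middle at 328 and the disc centre at 329, so the pointer is exactly at the mark. Next is the cover: I'll turn the tool back and stand over the handle.

```bash
python3 go.py 0.003 .079 .16 90
```

```text
delta [ 0.5544 -0.0759 -0.0808] [ 2.000e-04  1.100e-03 -5.443e-01] | q [ 0.75  0.15 -0.88  2.33  1.19  0.26 -1.45] t 10.8167
```

apply_moves:
  deltas: "0.05 0 -0.081 0 0 -0.04 0;0.1 -0.01 -0.081 0 0 -0.08 0;0.15 -0.02 -0.081 0 0 -0.12 0;0.2 -0.03 -0.081 0 0 -0.16 0;0.25 -0.035 -0.081 0 0 -0.2 0;0.3 -0.04 -0.081 0 0 -0.24 0;0.35 -0.05 -0.081 0 0 -0.28 0;0.4 -0.055 -0.081 0 0 -0.32 0;0.45 -0.06 -0.081 0 0 -0.36 0;0.5 -0.07 -0.081 0 0 -0.4 0;0.554 -0.076 -0.081 0 0 -0.435 0;0.554 -0.076 -0.081 0 0 -0.47 0"

```text
time: 11.82
position: [0.5203, 0.1507, 0.2344]
ee_rot: [0.3, 0.181, 0.936, 0.023]
force: [0.5, -0.2, 0.3]
opening: 1.002
grasp_force: 0.0
```

```bash
python3 go.py 0.003 .079 .16 90
```

```text
delta [-0.005  -0.0125 -0.0006] [ 0.0014  0.0001 -0.0832] | q [ 0.5   0.31 -1.16  2.21  1.27  0.69 -0.37] t 11.8167
```

apply_moves:
  deltas: "-0.005 -0.012 0 0.001 0 -0.03 0;-0.005 -0.012 0 0.001 0 -0.06 0;-0.005 -0.012 0 0.001 0 -0.083 0;-0.005 -0.012 0 0.001 0 -0.083 0;-0.005 -0.012 0 0.001 0 -0.083 0"

```text
time: 12.23
position: [0.5198, 0.1432, 0.2344]
ee_rot: [0.3, 0.063, 0.952, -0.018]
force: [-1.1, -0.6, -0.2]
opening: 0.999
grasp_force: 0.0
```

```bash
python3 go.py 0.003 .079 .091 90; python3 - <<'E'
from h import *
d=grab('wrist','w6');p=np.load('p.npy');yc=p[3]
print(((proj(d,pw(p[:3],[[.048,yc,.094],[-.042,yc,.094],[.003,yc-.065,.06]]))+.5)/.7-.5).round(0))
cv2.imwrite('pics/w6b.png',cv2.resize(d['frame'],(800,600),interpolation=cv2.INTER_CUBIC)[:,:,::-1])
E
```

```text
delta [-2.000e-04  1.260e-02  2.287e-01] [-0.0012  0.0001 -0.0034] | q [ 0.53  0.32 -1.18  2.22  1.27  0.7  -0.11] t 12.2333
[[409. 418.]
 [408. 238.]
 [288. 312.]]
```

View pics/w6b.png

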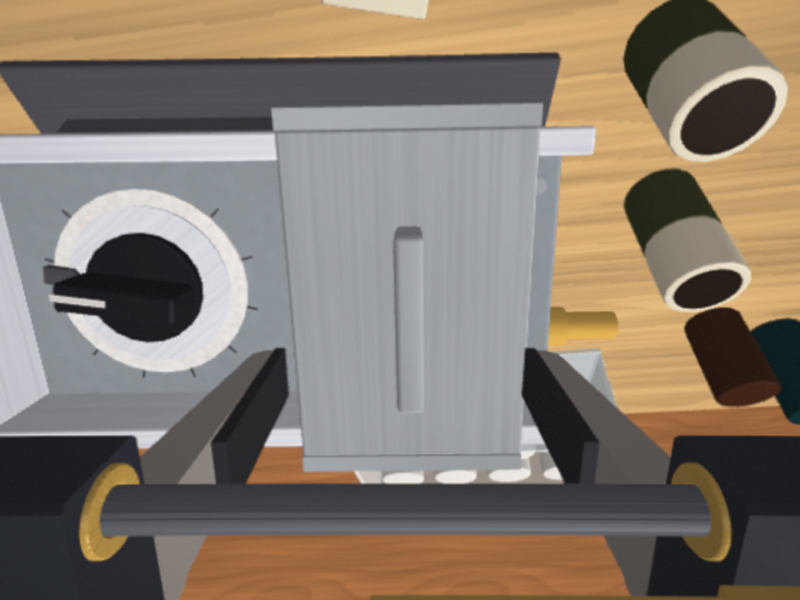

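The handle runs from (409,240) to (412,410), centred between the fingers, and matches the prediction within 2 mm. Descend and grip.

apply_moves:
  deltas: "0 0.01 0.06 0 0 -0.003 0;0 0.01 0.12 0 0 -0.003 0;0 0.01 0.18 0 0 -0.003 0;0 0.01 0.21 0 0 -0.003 0;0 0.01 0.229 0 0 -0.003 0;0 0.01 0.229 0 0 -0.003 0;0 0.01 0.229 0 0 -0.003 0;0 0.01 0.229 0 0 -0.003 0"

```text
time: 12.95
position: [0.5592, 0.1414, 0.1796]
ee_rot: [0.301, 0.058, 0.952, -0.02]
force: [-0.0, 0.6, -0.4]
opening: 1.002
grasp_force: 0.0
```

```bash
python3 go.py 0.003 .079 .091 90
```

```text
delta [0.0021 0.0019 0.0039] [-0.0013  0.0008  0.0004] | q [ 0.4   0.49 -1.03  2.19  1.51  0.74 -0.27] t 12.95
```

apply_moves:
  deltas: "0 0 0 0 0 0 255;0 0 0 0 0 0 255;0 0 0 0 0 0 255;0 0 0 0 0 0 255;0 0 0 0 0 0 255;0 0 0 0 0 0 255;0 0 0 0 0 0 255;0 0 0 0 0 0 255;0 0 0 0 0 0 255;0 0 0 0 0 0 255;0 0 0 0 0 0 255;0 0 0 0 0 0 255"
  squeeze: 20

```text
time: 13.95
position: [0.5593, 0.1408, 0.179]
ee_rot: [0.301, 0.058, 0.952, -0.021]
force: [-0.8, -3.0, 2.8]
opening: 0.149
grasp_force: 5.8
```

apply_moves:
  deltas: "0 0 0 0 0 0 255;0 -0.03 0 0 0 0 255;0 -0.07 0 0 0 0 255;0 -0.11 0 0 0 0 255;0 -0.16 0 0 0 0 255;0 -0.21 0 0 0 0 255;0 -0.26 0 0 0 0 255;0 -0.31 0 0 0 0 255;0 -0.36 0 0 0 0 255;0 -0.4 0 0 0 0 255;0 -0.43 0 0 0 0 255;0 -0.43 0 0 0 0 255"

```text
time: 14.95
position: [0.5441, 0.0104, 0.1792]
ee_rot: [0.301, 0.059, 0.952, -0.021]
force: [12.5, -3.4, -15.8]
opening: 0.149
grasp_force: 20.0
```

```bash
python3 go.py 0.003 -.085 .091 90
```

```text
delta [ 0.0034 -0.1052  0.0018] [-0.0019  0.0004 -0.0004] | q [ 0.72  0.38 -1.    2.29  1.58  0.48 -0.13] t 14.95
```

apply_moves:
  deltas: "0 -0.01 0.004 0 0 0 255;0 -0.03 0.006 0 0 0 255;0 -0.05 0.006 0 0 0 255;0 -0.065 0.006 0 0 0 255;0 -0.065 0.006 0 0 0 255;0 -0.065 0.006 0 0 0 255"

```text
time: 15.45
position: [0.5424, -0.0053, 0.179]
ee_rot: [0.302, 0.056, 0.952, -0.02]
force: [-4.3, 1.5, 7.5]
opening: 0.149
grasp_force: 20.0
```

```bash
python3 go.py 0.003 -.085 .091 90
```

```text
delta [ 0.0039 -0.0527  0.0005] [-0.0008  0.001   0.001 ] | q [ 0.76  0.37 -0.99  2.3   1.59  0.44 -0.11] t 15.45
```

apply_moves:
  deltas: "0 -0.01 -0.001 0 0 0 255;0 -0.02 -0.002 0 0 0 255;0 -0.03 -0.002 0 0 0 255;0 -0.03 -0.002 0 0 0 255;0 -0.03 -0.002 0 0 0 255"

```text
time: 15.87
position: [0.5413, -0.0149, 0.1791]
ee_rot: [0.301, 0.057, 0.952, -0.02]
force: [5.0, 1.4, -2.9]
opening: 0.149
grasp_force: 20.0
```

```bash
python3 go.py 0.003 -.085 .091 90
```

```text
delta [ 0.004  -0.0204  0.0005] [-0.0009  0.0008  0.0006] | q [ 0.78  0.36 -0.99  2.3   1.59  0.42 -0.09] t 15.8667
```

Handle at y≈-0.079 and still sliding freely. Continuing in small steps until the stop is felt.

apply_moves:
  deltas: "0 -0.008 0 0 0 0 255;0 -0.016 0 0 0 0 255;0 -0.024 0 0 0 0 255;0 -0.024 0 0 0 0 255;0 -0.024 0 0 0 0 255"

```text
time: 16.28
position: [0.5404, -0.0221, 0.1791]
ee_rot: [0.301, 0.057, 0.952, -0.02]
force: [5.8, 1.4, -4.0]
opening: 0.152
grasp_force: 20.0
```

```bash
python3 go.py 0.003 -.085 .091 90
```

```text
delta [0.0041 0.0035 0.0004] [-0.0009  0.0008  0.0006] | q [ 0.79  0.36 -0.98  2.3   1.6   0.4  -0.08] t 16.2833
```

apply_moves:
  deltas: "0 -0.008 0 0 0 0 255;0 -0.016 0 0 0 0 255;0 -0.024 0 0 0 0 255;0 -0.024 0 0 0 0 255;0 -0.024 0 0 0 0 255"

```text
time: 16.7
position: [0.5398, -0.0281, 0.1791]
ee_rot: [0.301, 0.056, 0.952, -0.019]
force: [8.8, 2.7, -8.3]
opening: 0.151
grasp_force: 20.0
```

```bash
python3 go.py 0.003 -.085 .091 90
```

```text
delta [0.0043 0.0236 0.0004] [-0.0001  0.0008  0.0008] | q [ 0.81  0.35 -0.98  2.31  1.6   0.39 -0.07] t 16.7
```

apply_moves:
  deltas: "0 -0.006 0.001 0 0 0 255;0 -0.012 0.002 0 0 0 255;0 -0.018 0.002 0 0 0 255;0 -0.018 0.002 0 0 0 255;0 -0.018 0.002 0 0 0 255"

```text
time: 17.12
position: [0.5398, -0.0283, 0.1791]
ee_rot: [0.302, 0.053, 0.952, -0.015]
force: [9.4, 14.5, -8.0]
opening: 0.154
grasp_force: 20.0
```

```bash
python3 go.py 0.003 -.085 .091 90
```

```text
delta [0.0041 0.0244 0.0005] [0.003  0.0009 0.002 ] | q [ 0.82  0.35 -0.98  2.31  1.6   0.37 -0.06] t 17.1167
```

It's firmly at the stop: 14.5 N along y, handle at y≈-0.092, over the knob. Release and retract.

apply_moves:
  deltas: "0 0 0 0 0 0 0;0 0 0 0 0 0 0;0 0 0 0 0 0 0;0 0 0 0 0 0 0;0 0 0 0 0 0 0;0 0 0 0 0 0 0;0 0 -0.05 0 0 0 0;0 0 -0.12 0 0 0 0;0 0 -0.2 0 0 0 0;0 0 -0.26 0 0 0 0;0 0 -0.28 0 0 0 0;0 0 -0.28 0 0 0 0"

```text
time: 18.12
position: [0.4904, -0.029, 0.2475]
ee_rot: [0.301, 0.057, 0.952, -0.022]
force: [0.1, -0.9, -0.3]
opening: 0.992
grasp_force: 0.0
```

```bash
python3 - <<'E'
from h import *
p=np.load('p.npy');d=grab('wrist','w7')
print(np.linalg.inv(panel(p)[0].as_matrix())@(robot.state()['position']-panel(p)[1]))
# handle bright top column profile, near grasp point on the fin
pts=((proj(d,pw(p[:3],[[.048,-.092,.094],[-.042,-.092,.094],[.003,-.157,.06],[.003,-.027,.06]]))));print(pts.round(1))
g=cv2.cvtColor(d['frame'],cv2.COLOR_RGB2GRAY);r=int(pts[:2,1].mean());print(r,g[r-3:r+3,int(pts[2,0])-15:int(pts[3,0])+16].mean(0).astype(int).tolist())
E
```

```text
[ 0.00354765 -0.09969311  0.17535192]
[[292.6 280.7]
 [294.1 162.1]
 [212.8 210.4]
 [372.1 211.2]]
221 [214, 212, 211, 213, 213, 213, 213, 211, 210, 209, 197, 171, 153, 151, 151, 151, 149, 140, 130, 144, 161, 162, 161, 160, 159, 159, 160, 161, 161, 161, 161, 163, 165, 165, 165, 164, 163, 161, 160, 160, 161, 161, 161, 163, 165, 165, 164, 164, 163, 163, 164, 162, 161, 162, 163, 162, 162, 163, 163, 162, 160, 160, 161, 165, 166, 165, 163, 162, 163, 163, 163, 162, 164, 164, 162, 159, 158, 159, 160, 162, 163, 163, 163, 163, 164, 164, 154, 127, 117, 131, 147, 159, 163, 164, 165, 166, 166, 167, 168, 170, 171, 172, 174, 179, 184, 181, 167, 164, 165, 163, 163, 162, 161, 161, 161, 163, 163, 164, 166, 166, 164, 163, 164, 164, 165, 165, 162, 161, 161, 163, 164, 164, 165, 165, 165, 165, 166, 164, 163, 164, 165, 165, 167, 167, 166, 164, 162, 162, 164, 165, 165, 164, 164, 166, 167, 168, 168, 168, 168, 167, 166, 167, 167, 168, 167, 166, 167, 169, 169, 168, 167, 167, 169, 174, 162, 151, 150, 150, 150, 151, 151, 151, 151, 151, 152, 152, 153, 153, 153, 153, 153]
```

```bash
python3 -c "
from h import *
print(robot.sign_off())"
```

```text
the job is handed in; nothing more can be done
None
```

I turned the knob clockwise until its pointer lined up with the setting mark in the wrist image, slid the lock cover to its stop over the knob, and handed the job in at about 18 s; I had no pictures left to check the surrounding pots at the end.

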